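# Unload the mount cutter

### The arm

A 6-joint arm with a two-finger parallel gripper is mounted at the origin on the work surface. World frame = base frame: x ahead of the robot, y to its left, z up, the work surface at z = 0. Lengths are in m, angles in rad, forces in N, time in s.
With the tool pointing down it reaches from about 0.225 to 0.875 m from the base axis. Payload 3.4 kg.
Tool frame: the origin (TCP) lies at the very end of the fingers, on their centre line; the grasp point (between the pads) lies 19 mm behind it; x points along the fingers, y is the direction in which the jaws open and shut, and the axes are right-handed (so a half turn about x gives the same grasp; the last joint's range is limited). The gripper opens to 85 mm and grips with 20 to 120 N. Pads are 22 mm wide; open, the fingers measure 114 mm over their backs; the gripper's body (76 mm by 85 mm) begins 54 mm behind the grasp point. The pads swing forward as they close: fully open they stand 13 mm farther back than shut.
Start: joints at [1.18, 0.276, 1.505, -0, 1.361, -0.121], TCP at [0.153, 0.554, 0.231] pointing down, gripper open.
Joint ranges: [-2.89, 2.89], [-0.75, 2.08], [0.22, 2.7], [-1.18, 4.32], [0.11, 2.71], [-2.7, 2.7]. Speed limits (rad/s): [2.57, 2.57, 3.14, 3.14, 3.14, 3.14].

### API

Orientations are given as a unit quaternion [w, x, y, z].
In Python, from rig import manip gives the robot as it stands. The module is installed in compiled form; this text tells all that it offers.
- The arm moves only by the tool play_rows, never from a script. Its argument "plan" is a list that holds one entry, the list of rows, each a list of 5 numbers: the closure, from 0 (fully open) to 1 (shut), then the shift along the tool's x, y, z in m, then the turn about the tool's x in degrees. A call has 1 to 12 rows; each row is the pose to reach, as a shift and turn from the pose measured when the call began, along the tool's axes at that moment; what a row does not reach only later rows make up. A row lasts 1/10 s, in which the tool goes at most 50 mm and 8.59 degrees, less where a joint would pass 70% of its speed; a pose out of reach is approached as far as the arm can. A call with a gripper value outside its range is refused whole. The fingers move at their own pace and stop on an object; "grip_force" is the grip in N (left out, the last holds). Time passes only in rows, so rows that repeat a pose let the fingers close. It gives the time, the measured TCP pose, the force and the opening at its end, in the units of the state.
- manip.get_state(): the state, without advancing time (a new reading comes with each control period).
- manip.get_image(name): name is "scene" or "top"; returns (picture, depth): 420x560x3 uint8, red, green, blue; 420x560 float32, m along the optical axis (not along the pixel's ray), 0 where there is no reading.
- manip.camera_params(name): a dict with "intrinsics" (3x3 intrinsics, pixels), "R" (3x3) and "t" (3): a world point X has camera coordinates R X + t. Camera axes: x right, y down, z forward; pixel columns grow to the right and rows downward; lengths in m; the calibration is good to about 2 mm. A picture is of the moment at which its call begins. camera_params takes no time and is no camera call.
- manip.sign_off(): hands the job in, once; it reports no verdict.
The state is a dict: "clock": time; "qpos": joint angles; "qd": joint speeds; "effort": joint torques, N m; "position": TCP position; "ee_rot": TCP orientation; "contact_force": force on the tool from outside, world axes, zero at the start; "moment": the same for the moment, N m; "width": finger opening in m.
Only numpy, scipy, OpenCV 4.12 (cv2) and the standard library are available. Lean on these libraries where they do the work, as an engineer would, in place of code of your own. Each camera call takes 0.05 s, during which the arm holds its last target.

### The job

Unload the mount cutter: lift its clamp bar by the red handle and lay it back open on its stops, then slide the white panel flat along the bed towards the front edge until it lies wholly on the bed and clear in front of the bar. Then lower the bar under control, without letting it drop, until it is fully down on the bed, and let go. Don't lift the panel off the bed, and leave the brush, mug, tin and maquette where they are.

Things in the scene. Friction and masses are not known exactly. Their poses are not given: they have to be found in the camera images.
- cutter: Mount cutter fixed on the table: a dark flat bed 340 (x) by 560 (y) mm, its top 22 mm above the table; origin on the table under the bed's centre, z up. +x is the far (hinge) side, the edge at x = -170 mm is the front, nearest the robot; it is turned a little about z. An aluminium clamp bar crosses it along y. A fence 12 mm high is fixed on the bed along x from -162 to -8 mm at y = 214 to 236 mm.
- hinge_mid (a point): Middle of the clamp bar's hinge axis, fixed to the cutter, in its frame at x = +130, y = 0, z = 38 mm (16 mm above the bed). The axis is the cutter's y axis; axes as the cutter's. Steel hinge arms join bar and hinge only at y = +-244 mm; between them the bed behind the bar is open.
- clamp_bar (a joint): Bar angle, rad. 0 = fully down on the bed, growing as it swings up and back to the cutter's +x; about 0.09 while it rests on the panel; 1.75 = leaning back on its stops, where it stays by its own weight. Unsupported it falls shut from below about 1.4. The bar weighs 0.6 kg (about 4 N to lift at the handle); its greased hinge resists a little (0.1 N m per rad/s).
- bar_rail (a point): Middle of the bar's rail, on its underside, moving with the bar. With the bar fully down the rail covers cutter x = +15 to +55, y = -250 to +250 mm; its underside is 6 mm and its top 24 mm above the bed, and a rubber strip under it at x = +17 to +27 mm does the clamping. A black cutting head is parked on it at y = -195 mm, 56 mm above the bed.
- bar_handle (a point): Middle of the red lift handle: a round rod 12 mm thick, 110 mm long, parallel to the hinge axis, a thin steel leg at each end. Bar fully down: 160 mm to -x of the axis and 32 mm above it (48 mm above the bed); on its stops: 60 mm to +x and 152 mm above the axis; radius 163 mm. It can be pinched from above across the rod, which turns in the grip as the bar swings.
- panel: White rigid foam-PVC panel lying loose and flat on the bed, held under the bar: 100 (x) by 160 (y) by 10 mm, about 0.1 kg, origin at the centre of its underside. Its axes are nearly along the cutter's. At the start its far edge reaches past the rubber strip under the bar, to about x = +42 to +68 mm in the cutter's frame; too wide to grasp. With the bar open its far edge is free, so it can be pushed by that edge.
- panel_center (a point): Centre of the panel, half-way up its thickness (5 mm above the bed). Axes as the panel's.
- panel_far_left (a point): Panel corner at +50, +80 mm (panel x, y), half-way up: far edge, left seen from the robot.
- panel_far_right (a point): Panel corner at +50, -80 mm: far edge, right.
- panel_near_left (a point): Panel corner at -50, +80 mm: near edge, left.
- panel_near_right (a point): Panel corner at -50, -80 mm: near edge, right.
- mug_center (a point): White mug, 80 mm across with a handle, 92 mm tall, on the table beside the cutter; point half-way up on its axis. Bystander.
- tin_center (a point): Round tin with a blue label, 84 mm across, 110 mm tall, on the table beside the cutter; point half-way up on its axis. Bystander.
- maquette_center (a point): Dark brown egg-shaped maquette on a round foot, 80 mm across, 128 mm tall, on the table beside the cutter; point half-way up on its axis. Bystander.
- brush_grip (a point): Dusting brush with a wooden handle, 135 mm long, lying along the cutter's x on the bed near its right end (cutter y about -230 mm); point on its handle. Bystander.
Not all that is in view belongs to the job. What is meant by the panel is not blue, orange or pink, and is the smaller of those in its own colour.

How it is judged:
By the outcome, as a careful person would: the job done as asked, in the order asked, and still so for the second after the job is handed in, with the robot touching nothing.
It also fails if it takes over 64 s, if anything falls off the work surface, if the arm or the gripper's body presses on something with over 40 N, if the wrist force passes 120 N, or if a joint passes its speed limit or range.

## Working session

There is one attempt and no reset: what is moved stays moved. The work goes in short steps, Python scripts to look and compute and a tool call to move; the robot and the scene stay as the last step left them, time stands still between calls to the robot, and variables do not carry over. Pictures are saved under pics/ and viewed, and the job is handed in when it is done.

Besides the shell and the picture viewer there is one more tool, called after "Request:" by a JSON object that holds its "name" and its "arguments", one argument or row to a line. play_rows: Moves the arm, as the interface text tells. Its arguments: {"type":"object","properties":{"plan":{"type":"array","items":{"type":"array","items":{"type":"array","items":{"type":"number"}}}},"grip_force":{"type":"number"}},"required":["plan"]}

```bash
mkdir -p pics
python3 - <<'E'
from rig import manip
import cv2,numpy as np
for n in("scene","top"):
    im,d=manip.get_image(n); cv2.imwrite(f"pics/{n}0.png",im[:,:,::-1]); np.savez(f"{n}0.npz",im=im,d=d)
    p=manip.camera_params(n); print(n,p)
s=manip.get_state();print(s)
E
```

```text
scene {'intrinsics': array([[436.56910382,   0.        , 279.15465345],
       [  0.        , 436.56910382, 204.90016894],
       [  0.        ,   0.        ,   1.        ]]), 'R': array([[-0.87931595,  0.47623101,  0.00273448],
       [ 0.36692385,  0.68112851, -0.6335857 ],
       [-0.30359569, -0.55611867, -0.77366768]]), 't': array([ 0.43773214, -0.16304621,  1.58381793])}
top {'intrinsics': array([[397.05757365,   0.        , 274.60056887],
       [  0.        , 397.05757365, 209.21233012],
       [  0.        ,   0.        ,   1.        ]]), 'R': array([[-0.02478495, -0.99956509, -0.01597904],
       [-0.99293886,  0.02646922, -0.11563655],
       [ 0.11600921,  0.01300016, -0.99316306]]), 't': array([0.0611798 , 0.51207388, 1.17063116])}
{'clock': 0.1, 'qpos': array([ 1.17997701e+00,  2.76527262e-01,  1.50599591e+00,  1.62142421e-05,
        1.36073938e+00, -1.20987674e-01]), 'qd': array([ 0.00015333, -0.00077764, -0.0029946 , -0.00301927,  0.00092999,
        0.00079878]), 'effort': array([ 1.27618699e-03, -4.17701232e+01, -2.46404743e+01, -1.43198636e-04,
        5.87608825e-03,  1.29460381e-05]), 'position': array([0.15308629, 0.55375012, 0.23053303]), 'ee_rot': array([ 0.70052579,  0.09454215,  0.70083552, -0.09568165]), 'contact_force': array([0.17526074, 0.03138451, 0.01008017]), 'moment': array([ 0.00101557, -0.06591262, -0.02194119]), 'width': 0.08544884400219015}
```

View pics/scene0.png

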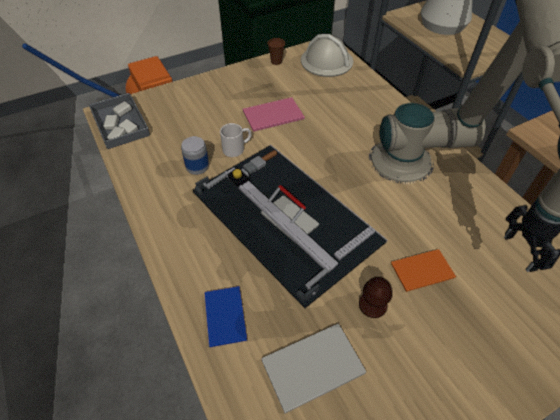

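View pics/top0.png

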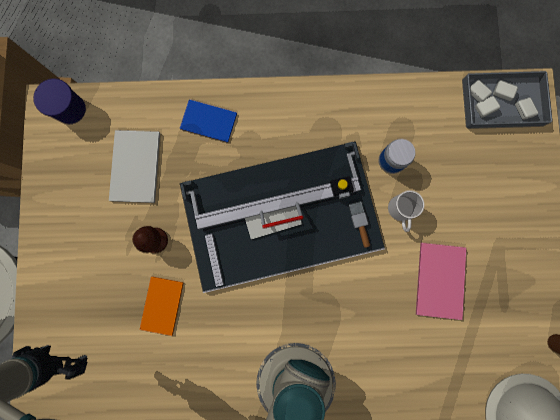

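The top view shows the bed with corners near (180,183), (355,142), (384,248) and (206,292). The red handle is around (282,222), and the small white panel sits under the bar around (273,223). The larger white sheet at (135,166) is a decoy. The mug is at (405,207) and the tin at (398,156), both on the right; the maquette is at (150,240), on the left.

```bash
cat > h.py <<'E'
import numpy as np,cv2
from rig import manip
def ray(n,uv):
    p=manip.camera_params(n);K,R,t=p["intrinsics"],p["R"],p["t"]
    uv=np.atleast_2d(np.asarray(uv,float))
    d=np.c_[uv,np.ones(len(uv))]@np.linalg.inv(K).T@R
    return -R.T@t,d
def onz(n,uv,z):
    c,d=ray(n,uv); return c+d*((z-c[2])/d[:,2])[:,None]
def proj(n,X):
    p=manip.camera_params(n);x=np.atleast_2d(X)@p["R"].T+p["t"];x=x@p["intrinsics"].T;return x[:,:2]/x[:,2:]
def tri(uvs):
    A=np.zeros((3,3));b=np.zeros(3)
    for n,uv in uvs.items():
        c,d=ray(n,uv);d=d[0]/np.linalg.norm(d[0]);P=np.eye(3)-np.outer(d,d);A+=P;b+=P@c
    return np.linalg.solve(A,b)
def red(im):
    h=cv2.cvtColor(im,cv2.COLOR_RGB2HSV);return (((h[...,0]<6)|(h[...,0]>174))&(h[...,1]>170)&(h[...,2]>80)).astype(np.uint8)
E
python3 - <<'E'
from h import *
for n in("top","scene"):
    im=np.load(n+"0.npz")["im"]
    hsv=cv2.cvtColor(im,cv2.COLOR_RGB2HSV)
    m=((im.max(2)<62)).astype(np.uint8)
    roi=np.zeros_like(m)
    if n=="top": roi[135:300,170:395]=1
    else: roi[140:300,185:390]=1
    m*=roi
    m=cv2.morphologyEx(m,cv2.MORPH_OPEN,np.ones((3,3)))
    k,l,s,c=cv2.connectedComponentsWithStats(m)
    pts=np.argwhere(m>0)[:,::-1]
    big=[i for i in range(1,k) if s[i,4]>300]
    pts=np.argwhere(np.isin(l,big))[:,::-1]
    W=onz(n,pts,0.022)[:,:2].astype(np.float32)
    r=cv2.minAreaRect(W);print(n,r,cv2.boxPoints(r).round(4).tolist(),len(pts))
    cv2.imwrite(f"pics/m_{n}.png",np.isin(l,big).astype(np.uint8)*255)
    rm=red(im);k,l,s,c=cv2.connectedComponentsWithStats(rm)
    for i in range(1,k):
        if s[i,4]>15: print("red",s[i],c[i])
E
```

```text
top ((0.4975976347923279, 0.030561715364456177), (0.3358669877052307, 0.5589683055877686), 12.052107810974121) [[0.2750000059604645, 0.2687999904155731], [0.39169999957084656, -0.2777999937534332], [0.7202000021934509, -0.2076999992132187], [0.6035000085830688, 0.33899998664855957]] 15501
red [263 216  40  12 114] [282.29824561 221.3245614 ]
scene ((0.48654401302337646, 0.0924660861492157), (0.3410538136959076, 0.7088569402694702), 12.019158363342285) [[0.2459000051021576, 0.4036000072956085], [0.3935999870300293, -0.2897000014781952], [0.7271000146865845, -0.21870000660419464], [0.5795000195503235, 0.4745999872684479]] 11479
red [279 185  27  24 113] [291.86725664 197.09734513]
```

Run:
```python
from h import *
im=cv2.imread("pics/top0.png")[135:300,170:395];cv2.imwrite("pics/c1.png",cv2.resize(im,None,fx=3.5,fy=3.5,interpolation=cv2.INTER_CUBIC))
im=cv2.imread("pics/scene0.png")[140:300,185:390];cv2.imwrite("pics/c2.png",cv2.resize(im,None,fx=3.5,fy=3.5,interpolation=cv2.INTER_CUBIC))
```

```text
(no output)
```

View pics/c1.png

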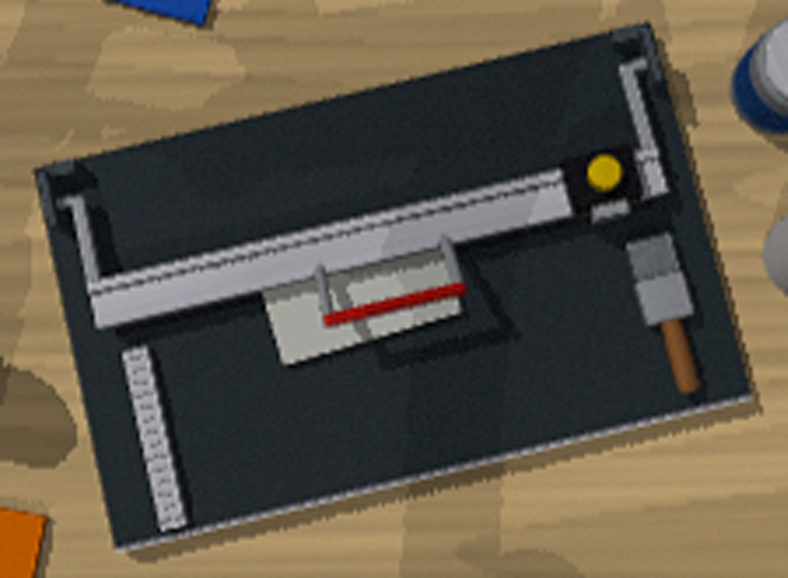

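View pics/c2.png

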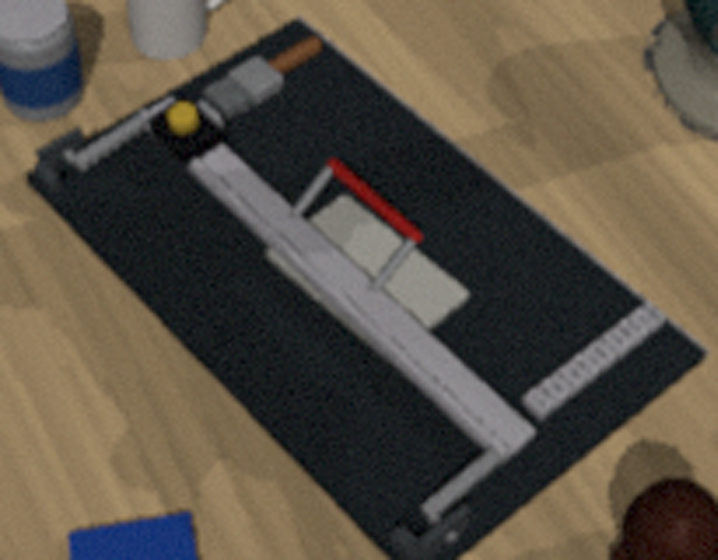

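View pics/m_top.png

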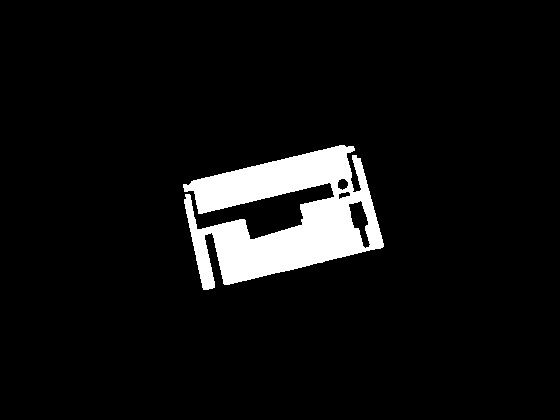

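```bash
cat >> h.py <<'E'
C0=np.array([0.4976,0.0306]);YAW=np.deg2rad(12.05)
Rc=np.array([[np.cos(YAW),-np.sin(YAW)],[np.sin(YAW),np.cos(YAW)]])
def toC(P): P=np.atleast_2d(P).astype(float).copy();P[:,:2]=(P[:,:2]-C0)@Rc;return P
def toW(P): P=np.atleast_2d(P).astype(float).copy();P[:,:2]=P[:,:2]@Rc.T+C0;return P
def hand(th,y=0):
    x=-.160*np.cos(th)+.032*np.sin(th); z=.032*np.cos(th)+.160*np.sin(th); return toW([.13+x,y,.038+z])[0]
E
python3 - <<'E'
from h import *
im=cv2.imread("pics/top0.png")
def ends(n):
    m=red(np.load(n+"0.npz")["im"]);p=np.argwhere(m>0)[:,::-1].astype(np.float32)
    c=p.mean(0);v=cv2.fitLine(p,2,0,.01,.01).ravel()[:2];s=(p-c)@v;return c,np.array([c+v*s.min(),c+v*s.max()]),p
e={n:ends(n) for n in("top","scene")}
P=tri({n:e[n][0] for n in e});print("handle",P,"cutter",toC(P),{n:(proj(n,P)-e[n][0]).round(2) for n in e})
for n in e: print(n,"ends cutter",toC(onz(n,e[n][1],P[2])).round(4).tolist())
print("exp",hand(0.09))
# bed front edge from corners full-res guesses; fence & panel
import cv2
for n in("top","scene"):
    im=np.load(n+"0.npz")["im"].astype(int)
    w=((im.min(2)>95)&(im.max(2)-im.min(2)<35)).astype(np.uint8)
    roi=np.zeros_like(w)
    if n=="top": roi[200:290,200:315]=1
    else: roi[190:250,262:390]=1
    k,l,s,c=cv2.connectedComponentsWithStats(w*roi)
    for i in range(1,k):
        if s[i,4]>100: print(n,s[i],c[i]); 
uv=np.array([[245,218],[250,239.5],[302,223.5],[206.5,236],[214,287]])
print(toC(onz("top",[[(283/3.5+170),(365/3.5+135)],[461/3.5+170,313/3.5+135]],.032)).round(4))
sc=lambda a:[[x/3.5+185,y/3.5+140] for x,y in a]
print("panel scene",toC(onz("scene",sc([[468,293],[347,195],[430,328],[270,252]]),.032)).round(4))
tc=lambda a:[[x/3.5+170,y/3.5+135] for x,y in a]
print("fence top",toC(onz("top",tc([[122,350],[147,346],[162,530],[187,525]]),.034)).round(4), "exp x -162..-8 y .214 .236")
print("bed corners front",toC(onz("top",tc([[116,546],[752,396],[48,170],[650,28]]),.022)).round(4))
print("bed scene",toC(onz("scene",sc([[705,350],[298,22],[32,180]]),.022)).round(4))
E
```

```text
handle [0.46997858 0.02720125 0.08297256] cutter [[-0.02772235  0.00244253  0.08297256]] {'top': array([[-0.4 ,  0.58]]), 'scene': array([[-0.64, -0.1 ]])}
top ends cutter [[-0.0266, 0.0588, 0.083], [-0.0262, -0.0579, 0.083]]
scene ends cutter [[-0.0286, -0.0573, 0.083], [-0.0293, 0.0608, 0.083]]
exp [0.47170706 0.02507266 0.08425106]
top [ 200  200  115   39 2049] [256.02781845 215.53050268]
top [205 234  18  53 373] [213.49597855 259.88739946]
top [213 272  75  18 124] [250.         280.65322581]
scene [ 262  190   61   60 1629] [290.74892572 220.18538981]
scene [340 209  48  41 306] [359.87254902 236.60457516]
[[-0.0526  0.104   0.032 ]
 [-0.0449 -0.0547  0.032 ]]
panel scene [[-0.0503  0.108   0.032 ]
 [-0.0433 -0.0484  0.032 ]
 [ 0.0015  0.1141  0.032 ]
 [ 0.0546 -0.0422  0.032 ]]
fence top [[-0.0079  0.2353  0.034 ]
 [-0.0096  0.2137  0.034 ]
 [-0.1642  0.2348  0.034 ]
 [-0.1651  0.2133  0.034 ]] exp x -162..-8 y .214 .236
bed corners front [[-0.1687  0.278   0.022 ]
 [-0.1717 -0.2803  0.022 ]
 [ 0.1631  0.2672  0.022 ]
 [ 0.1618 -0.2785  0.022 ]]
bed scene [[-0.1706  0.282   0.022 ]
 [-0.1656 -0.2675  0.022 ]
 [ 0.1674 -0.2634  0.022 ]]
```

```bash
cat >> h.py <<'E'
from scipy.spatial.transform import Rotation as Ro
def tool():
    s=manip.get_state();q=s["ee_rot"];return s,Ro.from_quat([q[1],q[2],q[3],q[0]]).as_matrix()
def info(target=None):
    s,R=tool()
    print("t",round(s["clock"],2),"pos",s["position"].round(4),"cut",toC(s["position"])[0].round(4),"F",s["contact_force"].round(1),"M",s["moment"].round(2),"w",round(s["width"],4),"q",s["qpos"].round(2))
    print("tooly in cutter deg",round(np.rad2deg(np.arctan2(R[1,1],R[0,1])-YAW),2),"R",R.round(3).tolist())
    if target is not None: print("shift tool",(R.T@(np.asarray(target)-s["position"])).round(4))
E
python3 - <<'E'
from h import *
t=hand(.085,0.002); t[2]=.083-.019+.08
info(t)
E
```

```text
t 0.1 pos [0.1531 0.5538 0.2305] cut [-0.2277  0.5835  0.2305] F [0.2 0.  0. ] M [ 0.   -0.07 -0.02] w 0.0854 q [ 1.18  0.28  1.51  0.    1.36 -0.12]
tooly in cutter deg 62.49 R [[-0.001, 0.267, 0.964], [-0.002, 0.964, -0.267], [-1.0, -0.002, -0.0]]
shift tool [ 0.0871 -0.4228  0.4469]
```

Request:
{"name": "play_rows", "arguments": {
  "plan": [
    [[0, 0, -0.02, 0.02, 3], [0, 0, -0.05, 0.05, 8], [0, 0, -0.08, 0.085, 14], [0, 0, -0.115, 0.12, 20], [0, 0, -0.15, 0.155, 27], [0, 0, -0.185, 0.195, 34], [0, 0, -0.22, 0.23, 41], [0, 0, -0.255, 0.265, 48], [0, 0, -0.29, 0.305, 55], [0, 0, -0.325, 0.34, 62], [0, 0, -0.36, 0.38, 62.5], [0, 0, -0.39, 0.41, 62.5]]
  ]
}}

```text
clock: 1.3
position: [0.4448, 0.067, 0.231]
ee_rot: [0.55, 0.445, 0.549, -0.445]
contact_force: [1.1, 1.3, -0.0]
width: 0.0851
```

Run:
```python
from h import *
t=hand(.085,0.002); t[2]=.083-.019
info(t)
```

```text
t 1.3 pos [0.4448 0.067  0.231 ] cut [-0.0441  0.0466  0.231 ] F [ 1.1  1.3 -0. ] M [ 0.06 -0.03 -0.11] w 0.0851 q [-0.    0.09  1.75 -0.    1.31 -0.21]
tooly in cutter deg -0.04 R [[-0.0, 0.978, 0.208], [-0.001, 0.208, -0.978], [-1.0, -0.001, 0.001]]
shift tool [0.167  0.0175 0.0444]
```

Request:
{"name": "play_rows", "arguments": {
  "plan": [
    [[0.4, 0.01, 0.01, 0.02, 0], [0.4, 0.03, 0.017, 0.044, 0], [0.4, 0.06, 0.017, 0.044, 0], [0.4, 0.09, 0.017, 0.044, 0], [0.4, 0.12, 0.017, 0.044, 0], [0.4, 0.14, 0.017, 0.044, 0], [0.4, 0.155, 0.017, 0.044, 0], [0.4, 0.166, 0.017, 0.044, 0], [0.4, 0.167, 0.017, 0.044, 0], [0.4, 0.167, 0.017, 0.044, 0]]
  ]
}}

```text
clock: 2.3
position: [0.4707, 0.0273, 0.0641]
ee_rot: [0.55, 0.445, 0.549, -0.445]
contact_force: [-0.5, 0.4, 0.4]
width: 0.0511
```

Run:
```python
from h import *
t=hand(.085,0.002); t[2]=.083-.019
info(t)
for n in("scene","top"):
    im,d=manip.get_image(n);a=im[140:300,185:390] if n=="scene" else im[135:300,170:395]
    cv2.imwrite(f"pics/{n}1.png",cv2.resize(a[:,:,::-1],None,fx=3.5,fy=3.5,interpolation=cv2.INTER_CUBIC))
```

```text
t 2.3 pos [0.4707 0.0273 0.0641] cut [-0.027   0.0024  0.0641] F [-0.5  0.4  0.4] M [ 0.01  0.01 -0.02] w 0.0511 q [-0.09  0.29  1.97 -0.    0.89 -0.3 ]
tooly in cutter deg -0.04 R [[-0.0, 0.978, 0.208], [-0.001, 0.208, -0.978], [-1.0, -0.001, 0.001]]
shift tool [0.0001 0.0003 0.0004]
```

View pics/scene1.png

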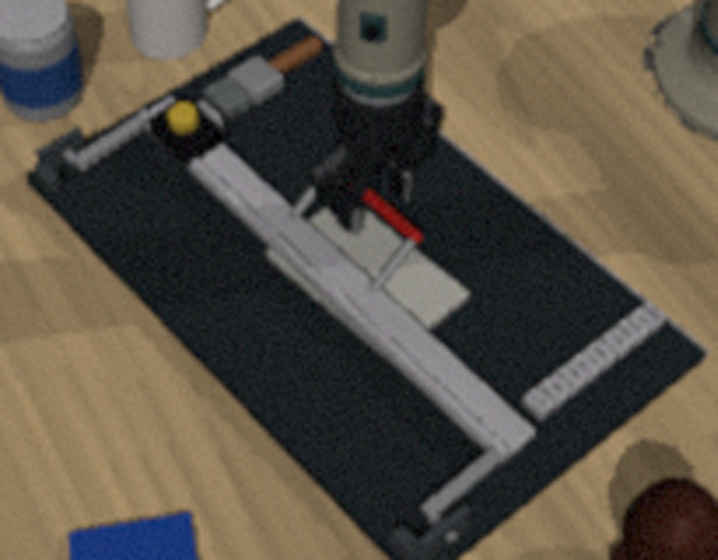

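View pics/top1.png

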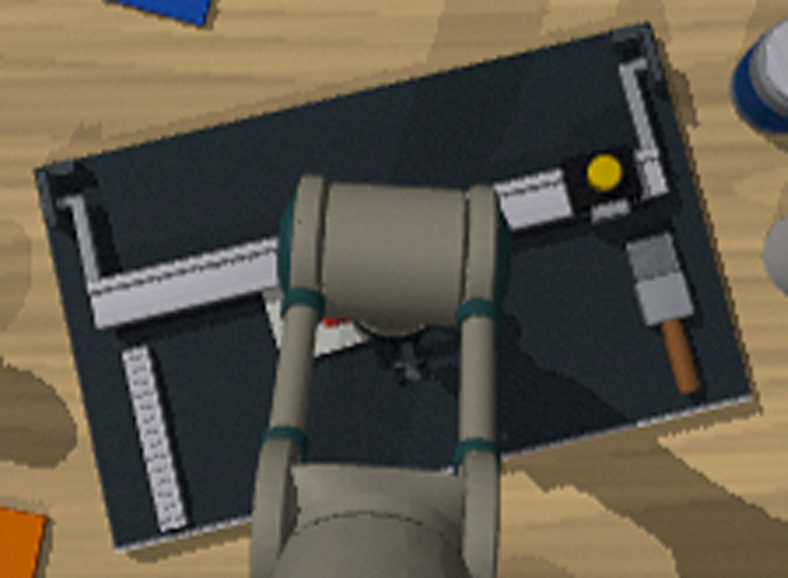

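The scene crop shows the jaws straddling the red rod, with a finger on each side near crop (370,195). I'll close on it.

Request:
{"name": "play_rows", "arguments": {
  "plan": [
    [[1, 0, 0, 0, 0], [1, 0, 0, 0, 0], [1, 0, 0, 0, 0], [1, 0, 0, 0, 0], [1, 0, 0, 0, 0], [1, 0, 0, 0, 0]]
  ],
  "grip_force": 35
}}

```text
clock: 3.0
position: [0.4713, 0.0272, 0.0653]
ee_rot: [0.55, 0.445, 0.549, -0.445]
contact_force: [-1.5, -0.3, 5.0]
width: 0.0105
```

```bash
cat >> h.py <<'E'
def arc(th0,ths):
    # tool shifts (x down,y=cutter x) relative to pose at th0
    f=lambda th:np.array([.160*-np.cos(th)+.032*np.sin(th),.032*np.cos(th)+.160*np.sin(th)])
    for th in ths:
        d=f(th)-f(th0);print(round(th,3),"x",round(-d[1],4),"y",round(d[0],4))
E
python3 - <<'E'
from h import *
info(); arc(.09,np.r_[.09+np.array([.02,.05,.09,.13,.18,.23,.28,.33,.38,.43])])
E
```

```text
t 3.0 pos [0.4713 0.0272 0.0653] cut [-0.0264  0.0021  0.0653] F [-1.5 -0.3  5. ] M [-0.05  0.21  0.06] w 0.0105 q [-0.09  0.28  1.97 -0.    0.89 -0.3 ]
tooly in cutter deg -0.03 R [[0.002, 0.978, 0.208], [-0.001, 0.208, -0.978], [-1.0, 0.001, 0.002]]
0.11 x -0.0031 y 0.001
0.14 x -0.0078 y 0.0025
0.18 x -0.0139 y 0.0048
0.22 x -0.0199 y 0.0073
0.27 x -0.0273 y 0.0108
0.32 x -0.0345 y 0.0147
0.37 x -0.0414 y 0.0189
0.42 x -0.0482 y 0.0234
0.47 x -0.0547 y 0.0283
0.52 x -0.061 y 0.0335
```

Request:
{"name": "play_rows", "arguments": {
  "plan": [
    [[1, -0.003, 0.001, 0, 0], [1, -0.008, 0.0025, 0, 0], [1, -0.014, 0.005, 0, 0], [1, -0.02, 0.0075, 0, 0], [1, -0.027, 0.011, 0, 0], [1, -0.0345, 0.015, 0, 0], [1, -0.0415, 0.019, 0, 0], [1, -0.048, 0.0235, 0, 0], [1, -0.0545, 0.0285, 0, 0], [1, -0.061, 0.0335, 0, 0], [1, -0.061, 0.0335, 0, 0]]
  ]
}}

```text
clock: 4.1
position: [0.5028, 0.0339, 0.1275]
ee_rot: [0.55, 0.444, 0.55, -0.446]
contact_force: [-5.1, -3.3, -0.0]
width: 0.0107
```

Run:
```python
from h import *
info(); s,R=tool(); c=toC(s["position"])[0]; c[2]+=.019
r=np.array([c[0]-.13,c[2]-.038]);print("radius",np.hypot(*r),"theta",np.arctan2(.032,-.160)-np.arctan2(r[1],r[0]))
im,d=manip.get_image("scene");a=im[100:300,165:390]
cv2.imwrite(f"pics/scene2.png",cv2.resize(a[:,:,::-1],None,fx=3,fy=3,interpolation=cv2.INTER_CUBIC))
arc(.52,np.r_[.52+np.arange(1,13)*.055])
```

```text
t 4.1 pos [0.5028 0.0339 0.1275] cut [0.0058 0.0022 0.1275] F [-5.1 -3.3 -0. ] M [-0.64  1.12  0.04] w 0.0107 q [-0.07  0.25  1.81 -0.    1.07 -0.28]
tooly in cutter deg -0.0 R [[-0.001, 0.978, 0.209], [-0.002, 0.209, -0.978], [-1.0, -0.002, 0.002]]
radius 0.1649202946268637 theta 0.5205491919827496
0.575 x -0.0066 y 0.0061
0.63 x -0.0128 y 0.0125
0.685 x -0.0187 y 0.0193
0.74 x -0.0242 y 0.0264
0.795 x -0.0294 y 0.0337
0.85 x -0.0341 y 0.0414
0.905 x -0.0383 y 0.0493
0.96 x -0.0422 y 0.0574
1.015 x -0.0455 y 0.0657
1.07 x -0.0484 y 0.0742
1.125 x -0.0509 y 0.0828
1.18 x -0.0529 y 0.0916
```

View pics/scene2.png

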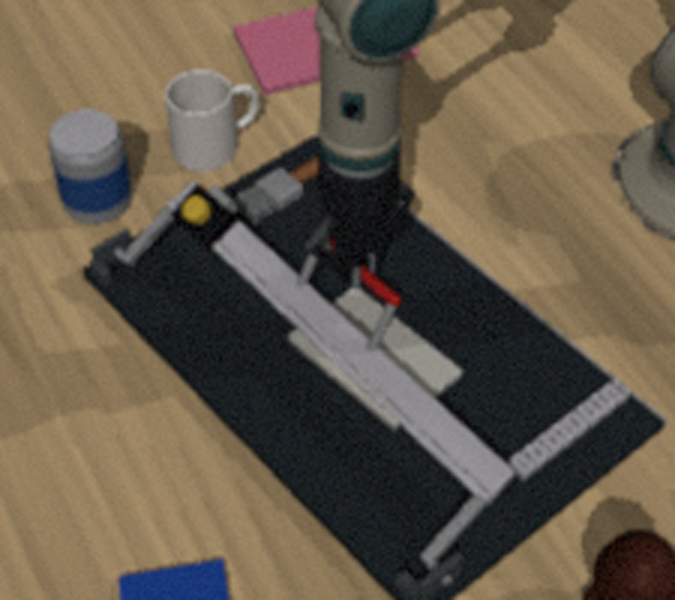

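The bar is lifting with the handle in the jaws, and the panel has stayed on the bed. I'll continue along the arc.

Request:
{"name": "play_rows", "arguments": {
  "plan": [
    [[1, -0.0065, 0.006, 0, 0], [1, -0.0128, 0.0125, 0, 0], [1, -0.0187, 0.0193, 0, 0], [1, -0.0242, 0.0264, 0, 0], [1, -0.0294, 0.0337, 0, 0], [1, -0.034, 0.0414, 0, 0], [1, -0.0383, 0.0493, 0, 0], [1, -0.042, 0.0574, 0, 0], [1, -0.0455, 0.0657, 0, 0], [1, -0.0484, 0.0742, 0, 0], [1, -0.0509, 0.0828, 0, 0], [1, -0.0529, 0.0916, 0, 0]]
  ]
}}

```text
clock: 5.35
position: [0.5932, 0.0534, 0.1829]
ee_rot: [0.551, 0.444, 0.549, -0.445]
contact_force: [-4.8, -2.5, 5.0]
width: 0.0107
```

```bash
cat >> h.py <<'E'
def th():
    s,R=tool(); c=toC(s["position"])[0]; c[2]+=.019
    r=np.array([c[0]-.13,c[2]-.038]);print("radius",np.hypot(*r).round(4),"theta",round(np.arctan2(.032,-.160)-np.arctan2(r[1],r[0]),3))
E
python3 - <<'E'
from h import *
info();th()
arc(1.18,np.r_[1.18+np.arange(1,12)*.053])
E
```

```text
t 5.35 pos [0.5932 0.0534 0.1829] cut [0.0982 0.0023 0.1829] F [-4.8 -2.5  5. ] M [-0.38  0.96 -0.02] w 0.0107 q [-0.03  0.34  1.54 -0.    1.27 -0.24]
tooly in cutter deg 0.01 R [[0.001, 0.978, 0.209], [-0.003, 0.209, -0.978], [-1.0, 0.0, 0.003]]
radius 0.167 theta 1.182
1.233 x -0.0014 y 0.0085
1.286 x -0.0024 y 0.0171
1.339 x -0.0029 y 0.0257
1.392 x -0.003 y 0.0344
1.445 x -0.0026 y 0.043
1.498 x -0.0018 y 0.0516
1.551 x -0.0005 y 0.0602
1.604 x 0.0013 y 0.0687
1.657 x 0.0035 y 0.077
1.71 x 0.0061 y 0.0853
1.763 x 0.0092 y 0.0933
```

Request:
{"name": "play_rows", "arguments": {
  "plan": [
    [[1, -0.001, 0.0085, 0, 0], [1, -0.0015, 0.017, 0, 0], [1, -0.0015, 0.0257, 0, 0], [1, -0.0015, 0.0344, 0, 0], [1, -0.001, 0.043, 0, 0], [1, 0.0005, 0.0516, 0, 0], [1, 0.002, 0.06, 0, 0], [1, 0.004, 0.0685, 0, 0], [1, 0.006, 0.077, 0, 0], [1, 0.009, 0.085, 0, 0], [1, 0.011, 0.0925, 0, 0], [1, 0.011, 0.0925, 0, 0]]
  ]
}}

```text
clock: 6.55
position: [0.683, 0.0726, 0.1726]
ee_rot: [0.55, 0.443, 0.55, -0.446]
contact_force: [-5.1, -1.4, 8.1]
width: 0.0106
```

Run:
```python
from h import *
info();th()
im,d=manip.get_image("scene");a=im[100:300,165:390]
cv2.imwrite(f"pics/scene3.png",cv2.resize(a[:,:,::-1],None,fx=3,fy=3,interpolation=cv2.INTER_CUBIC))
```

```text
t 6.55 pos [0.683  0.0726 0.1726] cut [0.1901 0.0024 0.1726] F [-5.1 -1.4  8.1] M [-0.32  0.98  0.01] w 0.0106 q [ 0.01  0.48  1.33 -0.    1.33 -0.2 ]
tooly in cutter deg 0.02 R [[-0.002, 0.978, 0.209], [-0.003, 0.209, -0.978], [-1.0, -0.003, 0.003]]
radius 0.165 theta 1.746
```

View pics/scene3.png

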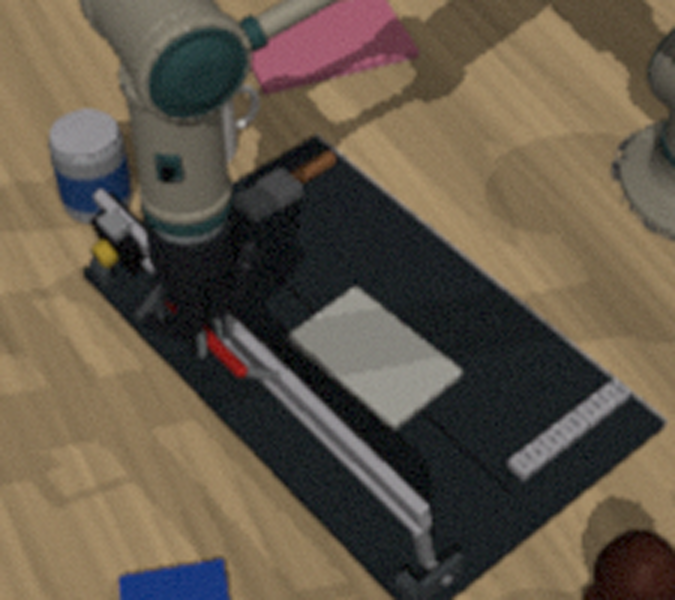

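Request:
{"name": "play_rows", "arguments": {
  "plan": [
    [[1, 0.001, 0.004, 0, 0], [1, 0.001, 0.004, 0, 0], [1, 0.001, 0.004, 0, 0]]
  ]
}}

```text
clock: 6.9
position: [0.683, 0.0726, 0.1726]
ee_rot: [0.548, 0.441, 0.551, -0.448]
contact_force: [-10.7, -3.3, 12.1]
width: 0.0106
```

Run:
```python
from h import *
info();th()
```

```text
t 6.9 pos [0.683  0.0726 0.1726] cut [0.1901 0.0024 0.1726] F [-10.7  -3.3  12.1] M [-0.62  1.99  0.03] w 0.0106 q [ 0.01  0.48  1.33 -0.01  1.34 -0.2 ]
tooly in cutter deg 0.02 R [[-0.01, 0.978, 0.209], [-0.005, 0.209, -0.978], [-1.0, -0.011, 0.003]]
radius 0.1649 theta 1.746
```

The pose didn't change while the force rose, so the bar is hard against its stops. Now I'll release it and go up.

Request:
{"name": "play_rows", "arguments": {
  "plan": [
    [[1, 0, 0, 0, 0], [0.5, 0, 0, 0, 0], [0.4, 0, 0, 0, 0], [0.4, 0, 0, 0, 0], [0.4, -0.02, 0, 0, 0], [0.4, -0.05, 0, 0, 0], [0.4, -0.08, 0, 0, 0], [0.4, -0.1, 0, 0, 0], [0.4, -0.1, 0, 0, 0]]
  ]
}}

```text
clock: 7.8
position: [0.686, 0.0734, 0.276]
ee_rot: [0.55, 0.443, 0.55, -0.446]
contact_force: [-0.5, 0.0, -0.2]
width: 0.0511
```

Run:
```python
from h import *
info()
for n in("scene","top"):
    im,d=manip.get_image(n);a=im[100:300,165:390] if n=="scene" else im[120:300,170:395]
    cv2.imwrite(f"pics/{n}4.png",cv2.resize(a[:,:,::-1],None,fx=3,fy=3,interpolation=cv2.INTER_CUBIC));np.savez(n+"4.npz",im=im,d=d)
```

```text
t 7.8 pos [0.686  0.0734 0.276 ] cut [0.1932 0.0025 0.276 ] F [-0.5  0.  -0.2] M [ 0.03 -0.06 -0.02] w 0.0511 q [ 0.01  0.44  1.15 -0.    1.56 -0.2 ]
tooly in cutter deg 0.03 R [[-0.003, 0.978, 0.209], [-0.005, 0.209, -0.978], [-1.0, -0.004, 0.004]]
```

View pics/scene4.png

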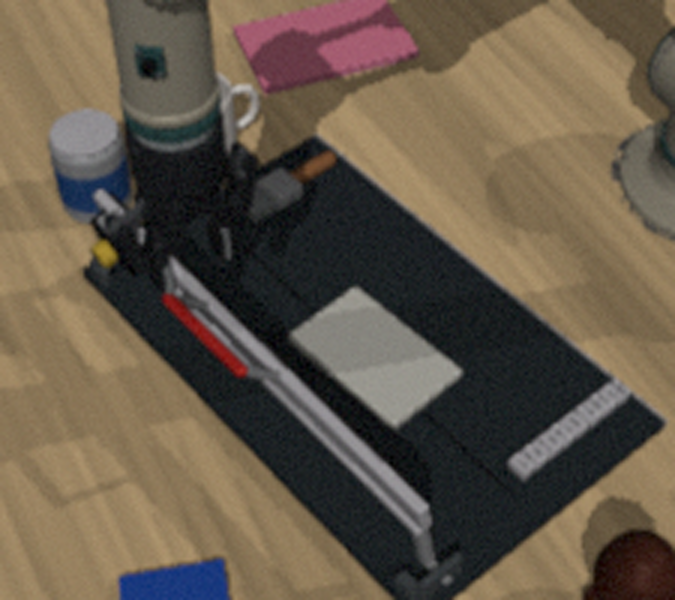

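View pics/top4.png

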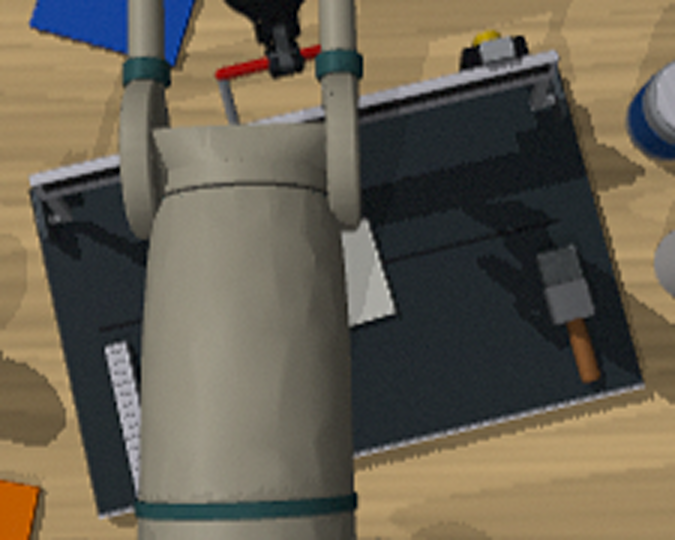

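The bar is lying open on its stops. The panel is fully visible in the scene view, with corners at about crop (355,288), (462,372), (397,425) and (290,333). I'll measure it.

```bash
cat >> h.py <<'E'
def panel(im,n="scene",roi=(190,255,255,330),thr=85):
    a=im.astype(int);m=((a.min(2)>thr)&(a.max(2)-a.min(2)<40)).astype(np.uint8)
    r=np.zeros_like(m);r[roi[0]:roi[1],roi[2]:roi[3]]=1;m*=r
    k,l,s,c=cv2.connectedComponentsWithStats(m);i=1+np.argmax(s[1:,4])
    p=np.argwhere(l==i)[:,::-1]
    P=toC(onz(n,p,.032))[:,:2]
    rr=cv2.minAreaRect((P*1000).astype(np.float32));print(n,"panel mm cutter",[np.round(v,1) for v in rr],cv2.boxPoints(rr).round(1).tolist(),"px",len(p),s[i])
    return P
E
python3 - <<'E'
from h import *
panel(np.load("scene4.npz")["im"])
E
```

```text
scene panel mm cutter [array([ 3.8, 30.2]), array([103.6, 164. ]), np.float64(3.2)] [[-52.5, 109.19999694824219], [-43.400001525878906, -54.599998474121094], [60.099998474121094, -48.900001525878906], [50.900001525878906, 114.9000015258789]] px 1325 [ 262  196   57   46 1325]
```

Request:
{"name": "play_rows", "arguments": {
  "plan": [
    [[0, 0, -0.01, -0.003, 8], [0, 0, -0.03, -0.01, 16], [0, 0, -0.05, -0.015, 24], [0, 0, -0.07, -0.02, 32], [0, 0, -0.09, -0.025, 40], [0, 0, -0.105, -0.0275, 48], [0, 0, -0.111, -0.0275, 56], [0, 0, -0.111, -0.0275, 64], [0, 0, -0.111, -0.0275, 72], [0, 0, -0.111, -0.0275, 80], [0, 0, -0.111, -0.0275, 88], [0, 0, -0.111, -0.0275, 90]]
  ]
}}

```text
clock: 9.1
position: [0.5687, 0.077, 0.2705]
ee_rot: [-0.074, -0.698, -0.072, 0.709]
contact_force: [-0.5, -0.4, 0.4]
width: 0.0856
```

Run:
```python
from h import *
info(toW([.082,.030,.04])[0])
```

```text
t 9.1 pos [0.5687 0.077  0.2705] cut [0.0792 0.0306 0.2705] F [-0.5 -0.4  0.4] M [-0.02 -0.02 -0.05] w 0.0856 q [ 0.02  0.26  1.43 -0.    1.47  1.38]
tooly in cutter deg -90.15 R [[-0.014, 0.206, -0.978], [-0.005, -0.979, -0.206], [-1.0, 0.002, 0.015]]
shift tool [ 2.305e-01  2.000e-04 -6.300e-03]
```

Request:
{"name": "play_rows", "arguments": {
  "plan": [
    [[0, 0.02, 0, -0.003, 0], [0, 0.05, 0, -0.006, 0], [0, 0.08, 0, -0.006, 0], [0, 0.11, 0, -0.006, 0], [0, 0.14, 0, -0.006, 0], [0, 0.17, 0, -0.006, 0], [0, 0.195, 0, -0.006, 0], [0, 0.21, 0, -0.006, 0], [0, 0.22, 0, -0.006, 0], [0, 0.225, 0, -0.006, 0], [0, 0.225, 0, -0.006, 0]]
  ]
}}

```text
clock: 10.2
position: [0.5706, 0.0772, 0.0445]
ee_rot: [-0.074, -0.697, -0.072, 0.709]
contact_force: [0.9, 0.1, -0.6]
width: 0.0852
```

Run:
```python
from h import *
info(toW([.082,.030,.015])[0])
for n in["scene"]:
    im,d=manip.get_image(n);a=im[100:300,165:390]
    cv2.imwrite(f"pics/{n}5.png",cv2.resize(a[:,:,::-1],None,fx=3,fy=3,interpolation=cv2.INTER_CUBIC));np.savez(n+"5.npz",im=im,d=d)
```

```text
t 10.2 pos [0.5706 0.0772 0.0445] cut [0.0811 0.0303 0.0445] F [ 0.9  0.1 -0.6] M [-0.04  0.04  0.01] w 0.0852 q [ 0.02  0.45  1.75 -0.01  0.96  1.38]
tooly in cutter deg -90.15 R [[-0.016, 0.206, -0.978], [-0.005, -0.979, -0.206], [-1.0, 0.001, 0.017]]
shift tool [ 0.0295  0.0003 -0.0014]
```

View pics/scene5.png

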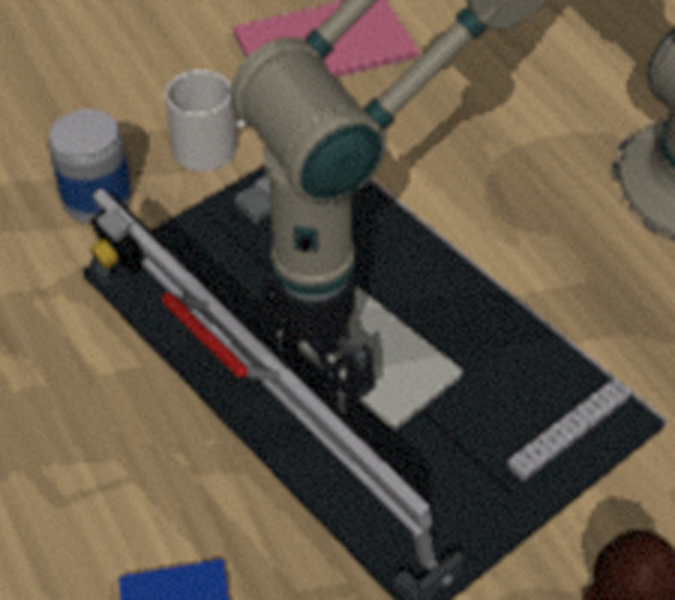

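Request:
{"name": "play_rows", "arguments": {
  "plan": [
    [[0, 0.005, 0, -0.001, 0], [0, 0.01, 0, -0.001, 0], [0, 0.015, 0, -0.001, 0], [0, 0.018, 0, -0.001, 0], [0, 0.018, 0, -0.001, 0]]
  ]
}}

```text
clock: 10.75
position: [0.5716, 0.0773, 0.0268]
ee_rot: [-0.074, -0.698, -0.072, 0.709]
contact_force: [-0.8, -0.1, -0.8]
width: 0.0852
```

Request:
{"name": "play_rows", "arguments": {
  "plan": [
    [[0, 0.002, 0, 0, 0], [0, 0.004, 0, 0, 0], [0, 0.006, 0, 0, 0], [0, 0.006, 0, 0, 0]]
  ]
}}

```text
clock: 11.15
position: [0.5713, 0.0773, 0.0205]
ee_rot: [-0.074, -0.697, -0.072, 0.709]
contact_force: [0.8, 0.0, 0.4]
width: 0.0855
```

Request:
{"name": "play_rows", "arguments": {
  "plan": [
    [[0, 0.002, 0, 0, 0], [0, 0.004, 0, 0, 0], [0, 0.006, 0, 0, 0], [0, 0.006, 0, 0, 0]]
  ]
}}

```text
clock: 11.55
position: [0.5709, 0.0773, 0.0142]
ee_rot: [-0.074, -0.697, -0.072, 0.709]
contact_force: [-0.3, 0.9, -1.1]
width: 0.0851
```

Run:
```python
from h import *
info(toW([-.037,.030,.014])[0])
```

```text
t 11.55 pos [0.5709 0.0773 0.0142] cut [0.0814 0.0303 0.0142] F [-0.3  0.9 -1.1] M [ 0.03 -0.04  0.01] w 0.0851 q [ 0.02  0.48  1.78 -0.01  0.89  1.38]
tooly in cutter deg -90.16 R [[-0.017, 0.206, -0.978], [-0.005, -0.979, -0.206], [-1.0, 0.001, 0.017]]
shift tool [0.0022 0.0007 0.1184]
```

Request:
{"name": "play_rows", "arguments": {
  "plan": [
    [[0, 0, 0, 0.005, 0], [0, 0, 0, 0.01, 0], [0, 0.0002, 0, 0.015, 0], [0, 0.0003, 0, 0.02, 0], [0, 0.0004, 0, 0.026, 0], [0, 0.0005, 0, 0.032, 0], [0, 0.0006, 0, 0.038, 0], [0, 0.0008, 0, 0.044, 0], [0, 0.0009, 0, 0.05, 0], [0, 0.001, 0, 0.055, 0], [0, 0.001, 0, 0.055, 0]]
  ]
}}

```text
clock: 12.65
position: [0.5159, 0.0658, 0.0142]
ee_rot: [-0.074, -0.697, -0.072, 0.71]
contact_force: [-0.3, 0.9, 0.1]
width: 0.0854
```

Run:
```python
from h import *
info(toW([-.037,.030,.014])[0])
for n in["scene"]:
    im,d=manip.get_image(n);a=im[100:300,165:390]
    cv2.imwrite(f"pics/{n}6.png",cv2.resize(a[:,:,::-1],None,fx=3,fy=3,interpolation=cv2.INTER_CUBIC));np.savez(n+"6.npz",im=im,d=d)
```

```text
t 12.65 pos [0.5159 0.0658 0.0142] cut [0.0253 0.0306 0.0142] F [-0.3  0.9  0.1] M [ 0.01 -0.05 -0.01] w 0.0854 q [-0.    0.42  1.91 -0.01  0.83  1.36]
tooly in cutter deg -90.15 R [[-0.018, 0.206, -0.978], [-0.005, -0.979, -0.206], [-1.0, 0.001, 0.019]]
shift tool [0.0013 0.0008 0.0622]
```

View pics/scene6.png

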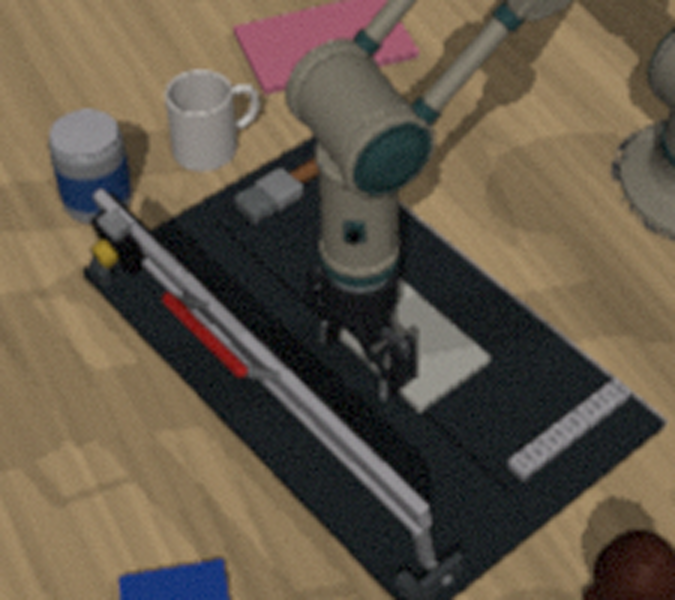

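The panel is sliding with the fingers behind its far edge, and it has squared up. I'll measure the visible left corners at crop (490,357) and (420,412).

Run:
```python
from h import *
P=panel(np.load("scene6.npz")["im"],roi=(190,245,280,335))
print(toC(onz("scene",[[490/3+165,357/3+100],[420/3+165,410/3+100],[405/3+165,284/3+100]],.032)).round(4))
print(np.percentile(P,[1,99],axis=0).round(4))
```

```text
scene panel mm cutter [array([-35.7,  46.2]), array([137.5, 103.5]), np.float64(89.8)] [[-87.69999694824219, -22.299999237060547], [15.699999809265137, -22.799999237060547], [16.299999237060547, 114.69999694824219], [-87.19999694824219, 115.19999694824219]] px 622 [297 194  31  43 622]
[[-0.0861  0.1142  0.032 ]
 [ 0.0156  0.1166  0.032 ]
 [-0.086  -0.0181  0.032 ]]
[[-0.0868 -0.0125]
 [ 0.0139  0.1144]]
```

Request:
{"name": "play_rows", "arguments": {
  "plan": [
    [[0, 0, 0, 0.005, 0], [0, 0, 0, 0.01, 0], [0, 0.0002, 0, 0.016, 0], [0, 0.0003, 0, 0.022, 0], [0, 0.0004, 0, 0.028, 0], [0, 0.0005, 0, 0.034, 0], [0, 0.0006, 0, 0.04, 0], [0, 0.0008, 0, 0.046, 0], [0, 0.0009, 0, 0.052, 0], [0, 0.001, 0, 0.057, 0], [0, 0.001, 0, 0.06, 0], [0, 0.001, 0, 0.062, 0]]
  ]
}}

```text
clock: 13.9
position: [0.4551, 0.053, 0.0142]
ee_rot: [-0.074, -0.697, -0.072, 0.71]
contact_force: [0.8, 0.0, 0.2]
width: 0.085
```

Request:
{"name": "play_rows", "arguments": {
  "plan": [
    [[0, 0, 0, 0, 0], [0, 0, 0, -0.005, 0], [0, 0, 0, -0.012, 0], [0, -0.02, 0, -0.015, 0], [0, -0.05, 0, -0.015, 0], [0, -0.08, 0, -0.015, 0], [0, -0.12, 0, -0.015, 0], [0, -0.16, 0, -0.015, 0], [0, -0.2, 0, -0.015, 0], [0, -0.24, 0, -0.015, 0], [0, -0.26, 0, -0.015, 0]]
  ]
}}

```text
clock: 15.0
position: [0.4767, 0.0575, 0.2779]
ee_rot: [-0.075, -0.699, -0.072, 0.708]
contact_force: [1.1, -0.7, -0.3]
width: 0.0853
```

Run:
```python
from h import *
info(toW([.191,.0024,.275])[0])
for n in["scene","top"]:
    im,d=manip.get_image(n);a=im[100:300,165:390] if n=="scene" else im[120:300,170:395]
    cv2.imwrite(f"pics/{n}7.png",cv2.resize(a[:,:,::-1],None,fx=3,fy=3,interpolation=cv2.INTER_CUBIC));np.savez(n+"7.npz",im=im,d=d)
P=panel(np.load("scene7.npz")["im"],roi=(180,245,280,345))
```

```text
t 15.0 pos [0.4767 0.0575 0.2779] cut [-0.0148  0.0306  0.2779] F [ 1.1 -0.7 -0.3] M [-0.01 -0.05 -0.02] w 0.0853 q [-0.02  0.11  1.6  -0.01  1.44  1.34]
tooly in cutter deg -90.15 R [[-0.012, 0.206, -0.978], [-0.005, -0.978, -0.206], [-1.0, 0.002, 0.012]]
shift tool [ 0.0004  0.0277 -0.2059]
scene panel mm cutter [array([-97.8,  33.9]), array([165. , 104.8]), np.float64(89.7)] [[-150.60000610351562, -48.29999923706055], [-45.79999923706055, -48.79999923706055], [-44.900001525878906, 116.19999694824219], [-149.8000030517578, 116.69999694824219]] px 1260 [ 287  181   55   45 1260]
```

View pics/scene7.png

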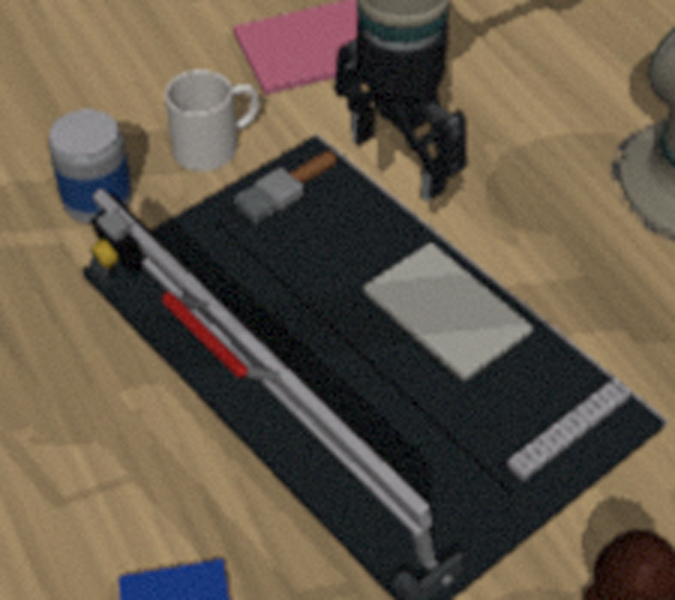

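The panel lies flat and wholly on the bed, with x from about −150 to −46 mm in the cutter frame. Next I go back above the handle and turn the gripper back.

Request:
{"name": "play_rows", "arguments": {
  "plan": [
    [[0.2, 0, 0.003, -0.015, -8], [0.4, 0, 0.007, -0.035, -16], [0.4, 0, 0.01, -0.06, -24], [0.4, 0, 0.014, -0.085, -32], [0.4, 0, 0.018, -0.11, -40], [0.4, 0, 0.021, -0.135, -48], [0.4, 0, 0.024, -0.16, -56], [0.4, 0, 0.027, -0.18, -64], [0.4, 0, 0.028, -0.195, -72], [0.4, 0, 0.028, -0.206, -80], [0.4, 0, 0.028, -0.206, -88], [0.4, 0, 0.028, -0.206, -90]]
  ]
}}

```text
clock: 16.3
position: [0.6847, 0.0727, 0.2724]
ee_rot: [0.547, 0.44, 0.553, -0.449]
contact_force: [0.1, -0.5, -0.4]
width: 0.0512
```

Run:
```python
from h import *
info(toW([.1905,.0024,.1725])[0])
```

```text
t 16.3 pos [0.6847 0.0727 0.2724] cut [0.1918 0.0021 0.2724] F [ 0.1 -0.5 -0.4] M [ 0.03 -0.02  0.02] w 0.0512 q [ 0.01  0.44  1.15 -0.    1.57 -0.2 ]
tooly in cutter deg 0.04 R [[-0.014, 0.978, 0.209], [-0.005, 0.209, -0.978], [-1.0, -0.015, 0.002]]
shift tool [ 0.0999  0.0002 -0.0005]
```

Request:
{"name": "play_rows", "arguments": {
  "plan": [
    [[0.4, 0.02, 0, 0, 0], [0.4, 0.045, 0, 0, 0], [0.4, 0.07, 0, 0, 0], [0.4, 0.088, 0, 0, 0], [0.4, 0.1, 0, 0, 0], [0.4, 0.1, 0, 0, 0], [1, 0.1, 0, 0, 0], [1, 0.1, 0, 0, 0], [1, 0.1, 0, 0, 0], [1, 0.1, 0, 0, 0], [1, 0.1, 0, 0, 0], [1, 0.1, 0, 0, 0]]
  ],
  "grip_force": 35
}}

```text
clock: 17.5
position: [0.683, 0.072, 0.1738]
ee_rot: [0.547, 0.44, 0.552, -0.449]
contact_force: [-3.1, -0.2, 6.5]
width: 0.0103
```

Run:
```python
from h import *
info();th()
arc(1.75,np.r_[1.75-np.arange(1,13)*.055])
```

```text
t 17.5 pos [0.683  0.072  0.1738] cut [0.1899 0.0018 0.1738] F [-3.1 -0.2  6.5] M [-0.1  0.6 -0. ] w 0.0103 q [ 0.01  0.48  1.32 -0.01  1.35 -0.2 ]
tooly in cutter deg 0.04 R [[-0.014, 0.978, 0.209], [-0.005, 0.209, -0.978], [-1.0, -0.014, 0.002]]
radius 0.166 theta 1.743
1.695 x -0.0031 y -0.0084
1.64 x -0.0057 y -0.017
1.585 x -0.0078 y -0.0257
1.53 x -0.0094 y -0.0346
1.475 x -0.0106 y -0.0435
1.42 x -0.0113 y -0.0524
1.365 x -0.0114 y -0.0614
1.31 x -0.0111 y -0.0703
1.255 x -0.0103 y -0.0793
1.2 x -0.009 y -0.0882
1.145 x -0.0072 y -0.097
1.09 x -0.0049 y -0.1056
```

Request:
{"name": "play_rows", "arguments": {
  "plan": [
    [[1, -0.003, -0.008, 0, 0], [1, -0.0055, -0.017, 0, 0], [1, -0.0075, -0.0257, 0, 0], [1, -0.009, -0.0346, 0, 0], [1, -0.01, -0.0435, 0, 0], [1, -0.0105, -0.0524, 0, 0], [1, -0.0105, -0.0614, 0, 0], [1, -0.01, -0.07, 0, 0], [1, -0.009, -0.079, 0, 0], [1, -0.0078, -0.088, 0, 0], [1, -0.006, -0.097, 0, 0], [1, -0.0035, -0.1056, 0, 0]]
  ]
}}

```text
clock: 18.7
position: [0.5784, 0.0496, 0.1782]
ee_rot: [0.547, 0.44, 0.553, -0.449]
contact_force: [0.2, 0.6, 1.9]
width: 0.0105
```

Run:
```python
from h import *
info();th()
im,d=manip.get_image("scene");a=im[100:300,165:390]
cv2.imwrite(f"pics/scene8.png",cv2.resize(a[:,:,::-1],None,fx=3,fy=3,interpolation=cv2.INTER_CUBIC))
arc(1.09,np.r_[1.09-np.arange(1,13)*.05])
```

```text
t 18.7 pos [0.5784 0.0496 0.1782] cut [0.083  0.0017 0.1782] F [0.2 0.6 1.9] M [ 0.06 -0.53 -0.04] w 0.0105 q [-0.03  0.33  1.57 -0.01  1.26 -0.24]
tooly in cutter deg 0.04 R [[-0.015, 0.978, 0.209], [-0.005, 0.209, -0.978], [-1.0, -0.016, 0.002]]
radius 0.166 theta 1.087
1.04 x 0.0025 y -0.0078
0.99 x 0.0053 y -0.0154
0.94 x 0.0086 y -0.0229
0.89 x 0.0122 y -0.0302
0.84 x 0.0162 y -0.0373
0.79 x 0.0205 y -0.0443
0.74 x 0.0251 y -0.051
0.69 x 0.0301 y -0.0574
0.64 x 0.0354 y -0.0636
0.59 x 0.0411 y -0.0695
0.54 x 0.047 y -0.0752
0.49 x 0.0531 y -0.0805
```

View pics/scene8.png

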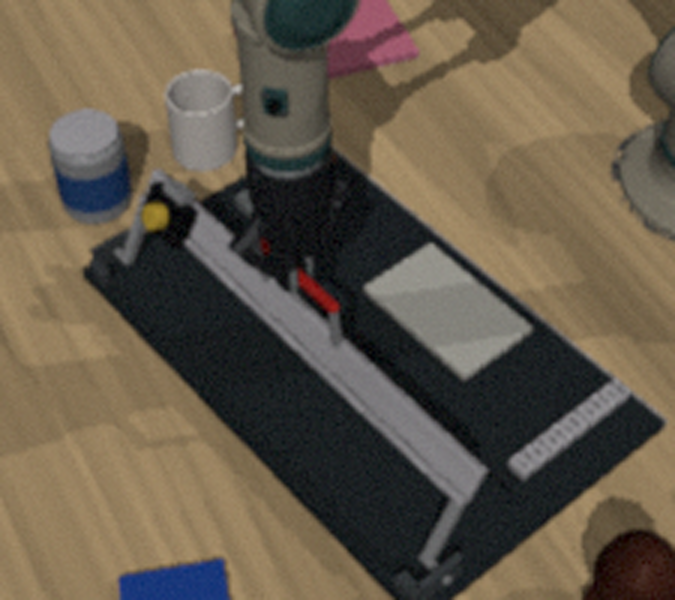

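The bar is following the handle down and the panel hasn't been touched. Continuing.

Request:
{"name": "play_rows", "arguments": {
  "plan": [
    [[1, 0.0025, -0.0078, 0, 0], [1, 0.0055, -0.0154, 0, 0], [1, 0.009, -0.0228, 0, 0], [1, 0.0125, -0.03, 0, 0], [1, 0.0167, -0.037, 0, 0], [1, 0.021, -0.044, 0, 0], [1, 0.0258, -0.0505, 0, 0], [1, 0.031, -0.057, 0, 0], [1, 0.0363, -0.063, 0, 0], [1, 0.042, -0.0688, 0, 0], [1, 0.048, -0.0745, 0, 0], [1, 0.054, -0.0797, 0, 0]]
  ]
}}

```text
clock: 19.95
position: [0.4979, 0.0324, 0.1249]
ee_rot: [0.547, 0.439, 0.553, -0.45]
contact_force: [6.4, 3.0, -6.0]
width: 0.0105
```

Run:
```python
from h import *
info();th()
arc(.49,np.r_[.49-np.arange(1,13)*.04])
```

```text
t 19.95 pos [0.4979 0.0324 0.1249] cut [0.0007 0.0017 0.1249] F [ 6.4  3.  -6. ] M [ 0.44 -1.2   0.03] w 0.0105 q [-0.07  0.26  1.82 -0.01  1.08 -0.28]
tooly in cutter deg 0.03 R [[-0.016, 0.978, 0.209], [-0.006, 0.209, -0.978], [-1.0, -0.017, 0.002]]
radius 0.1671 theta 0.489
0.45 x 0.0051 y -0.004
0.41 x 0.0104 y -0.0079
0.37 x 0.0158 y -0.0115
0.33 x 0.0214 y -0.0149
0.29 x 0.0271 y -0.0181
0.25 x 0.0329 y -0.021
0.21 x 0.0389 y -0.0237
0.17 x 0.0449 y -0.0262
0.13 x 0.0511 y -0.0284
0.09 x 0.0573 y -0.0304
0.05 x 0.0636 y -0.0321
0.01 x 0.0699 y -0.0336
```

Request:
{"name": "play_rows", "arguments": {
  "plan": [
    [[1, 0.005, -0.0035, 0, 0], [1, 0.0105, -0.007, 0, 0], [1, 0.016, -0.01, 0, 0], [1, 0.0215, -0.013, 0, 0], [1, 0.0272, -0.016, 0, 0], [1, 0.033, -0.0185, 0, 0], [1, 0.039, -0.021, 0, 0], [1, 0.045, -0.0235, 0, 0], [1, 0.051, -0.0255, 0, 0], [1, 0.057, -0.0275, 0, 0], [1, 0.061, -0.0285, 0, 0], [1, 0.065, -0.0295, 0, 0]]
  ]
}}

```text
clock: 21.15
position: [0.4682, 0.026, 0.0601]
ee_rot: [0.547, 0.44, 0.553, -0.45]
contact_force: [0.2, 1.4, -1.4]
width: 0.0105
```

Run:
```python
from h import *
info(hand(0,0.0017)-np.array([0,0,.019]));th()
```

```text
t 21.15 pos [0.4682 0.026  0.0601] cut [-0.0297  0.0016  0.0601] F [ 0.2  1.4 -1.4] M [ 0.38 -0.34  0.03] w 0.0105 q [-0.09  0.3   1.97 -0.01  0.9  -0.29]
tooly in cutter deg 0.02 R [[-0.016, 0.978, 0.209], [-0.005, 0.209, -0.978], [-1.0, -0.017, 0.002]]
shift tool [ 0.0091 -0.0001 -0.0001]
radius 0.1649 theta 0.054
```

Slowly down the last 9 mm, then a little further to feel for contact.

Request:
{"name": "play_rows", "arguments": {
  "plan": [
    [[1, 0.002, 0, 0, 0], [1, 0.004, 0, 0, 0], [1, 0.006, 0, 0, 0], [1, 0.008, 0, 0, 0], [1, 0.0095, 0, 0, 0], [1, 0.011, 0, 0, 0], [1, 0.0125, 0, 0, 0], [1, 0.0125, 0, 0, 0]]
  ]
}}

```text
clock: 21.95
position: [0.4681, 0.0253, 0.0545]
ee_rot: [0.548, 0.439, 0.552, -0.449]
contact_force: [-15.4, 0.1, 58.6]
width: 0.0103
```

Run:
```python
from h import *
info(hand(0,0.0017)-np.array([0,0,.019]));th()
```

```text
t 21.95 pos [0.4681 0.0253 0.0545] cut [-0.0299  0.001   0.0545] F [-15.4   0.1  58.6] M [ 0.01  2.54 -0.06] w 0.0103 q [-0.09  0.3   1.97 -0.01  0.88 -0.29]
tooly in cutter deg 0.09 R [[-0.014, 0.978, 0.21], [-0.007, 0.21, -0.978], [-1.0, -0.015, 0.004]]
shift tool [ 0.0035 -0.     -0.0007]
radius 0.1638 theta 0.021
```

Request:
{"name": "play_rows", "arguments": {
  "plan": [
    [[1, -0.003, 0, 0, 0], [1, -0.003, 0, 0, 0]]
  ]
}}

```text
clock: 22.15
position: [0.4687, 0.0255, 0.0587]
ee_rot: [0.549, 0.44, 0.552, -0.449]
contact_force: [1.6, 1.8, -3.6]
width: 0.0106
```

Run:
```python
from h import *
info();th()
im,d=manip.get_image("scene");a=im[100:300,165:390]
cv2.imwrite(f"pics/scene9.png",cv2.resize(a[:,:,::-1],None,fx=3,fy=3,interpolation=cv2.INTER_CUBIC));np.savez("scene9.npz",im=im)
m=red(im);u=np.argwhere(m>0)[:,::-1]
print(u.min(0),u.max(0))
# predicted rod end (y=+.055) pixel for various theta
for t in(0,.03,.06,.09): print(t,proj("scene",[hand(t,.055),hand(t,.0)]).round(1).tolist(), "rail corner top front left",)
```

```text
t 22.15 pos [0.4687 0.0255 0.0587] cut [-0.0293  0.001   0.0587] F [ 1.6  1.8 -3.6] M [ 0.27 -0.16  0.  ] w 0.0106 q [-0.09  0.3   1.97 -0.01  0.89 -0.29]
tooly in cutter deg 0.09 R [[-0.011, 0.978, 0.21], [-0.007, 0.21, -0.978], [-1.0, -0.012, 0.005]]
radius 0.1642 theta 0.047
[294 199] [304 209]
0 [[303.0, 209.2], [291.2, 198.9]] rail corner top front left
0.03 [[302.8, 208.4], [290.9, 198.0]] rail corner top front left
0.06 [[302.6, 207.7], [290.7, 197.2]] rail corner top front left
0.09 [[302.3, 206.9], [290.4, 196.5]] rail corner top front left
```

View pics/scene9.png

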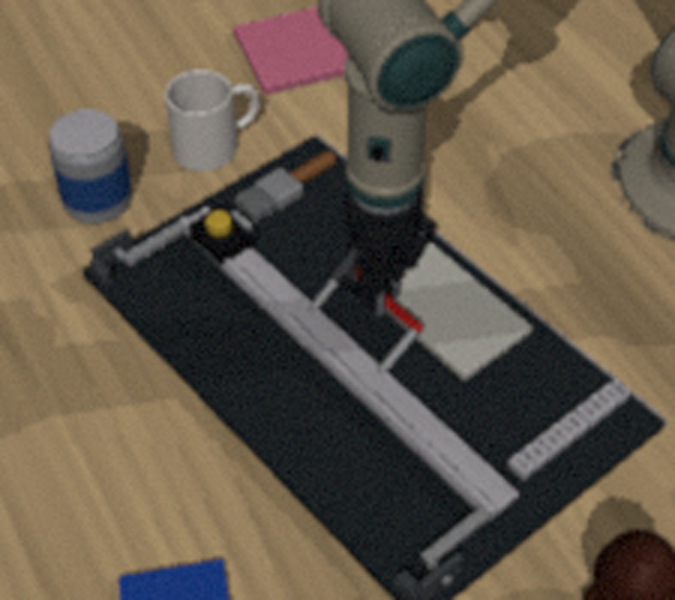

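Backing off lifted the bar about 4 mm, because the force is now pulling down on the tool. I'll lower again until the bar presses lightly, then release.

Request:
{"name": "play_rows", "arguments": {
  "plan": [
    [[1, 0.001, 0, 0, 0], [1, 0.002, 0, 0, 0], [1, 0.003, 0, 0, 0], [1, 0.0035, 0, 0, 0], [1, 0.0035, 0, 0, 0]]
  ]
}}

```text
clock: 22.7
position: [0.4681, 0.0253, 0.0549]
ee_rot: [0.548, 0.439, 0.552, -0.449]
contact_force: [-3.8, 1.0, 13.0]
width: 0.0103
```

Request:
{"name": "play_rows", "arguments": {
  "plan": [
    [[0.9, 0, 0, 0, 0], [0.6, 0, 0, 0, 0], [0.4, 0, 0, 0, 0], [0.4, 0, 0, 0, 0], [0.4, -0.01, 0, 0, 0], [0.4, -0.03, 0, 0, 0], [0.4, -0.06, 0, 0, 0], [0.4, -0.1, 0, 0, 0], [0.4, -0.14, 0, 0, 0], [0.4, -0.18, 0, 0, 0], [0.4, -0.2, 0, 0, 0], [0.4, -0.2, 0, 0, 0]]
  ]
}}

```text
clock: 23.9
position: [0.4728, 0.0266, 0.2588]
ee_rot: [0.55, 0.441, 0.55, -0.448]
contact_force: [0.7, -0.9, -0.2]
width: 0.0515
```

Run:
```python
from h import *
info()
for n in("scene","top"):
    im,d=manip.get_image(n);a=im[100:300,165:390] if n=="scene" else im[120:300,170:395]
    cv2.imwrite(f"pics/{n}10.png",cv2.resize(a[:,:,::-1],None,fx=3,fy=3,interpolation=cv2.INTER_CUBIC))
    np.savez(n+"10.npz",im=im)
    if n=="scene":
        panel(im,roi=(180,245,285,345))
        for src in (im,np.load("scene0.npz")["im"]):
            m=red(src);p=np.argwhere(m>0)[:,::-1];c=p.mean(0);print("rod px",c,len(p))
        for t in(0,.03,.06,.09): print(t,proj("scene",hand(t,0)).round(1).tolist())
```

```text
t 23.9 pos [0.4728 0.0266 0.2588] cut [-0.0251  0.0013  0.2588] F [ 0.7 -0.9 -0.2] M [-0.01  0.    0.02] w 0.0515 q [-0.08  0.11  1.65 -0.01  1.38 -0.29]
tooly in cutter deg 0.11 R [[-0.006, 0.978, 0.211], [-0.008, 0.211, -0.978], [-1.0, -0.007, 0.007]]
scene panel mm cutter [array([-49. ,  53.7]), array([204.3, 203. ]), np.float64(0.6)] [[-152.3000030517578, 154.0], [-150.0, -49.0], [54.29999923706055, -46.70000076293945], [52.0, 156.3000030517578]] px 1568 [ 285  181   57   64 1568]
rod px [291.43956044 198.46153846] 91
rod px [291.86725664 197.09734513] 113
0 [[291.2, 198.9]]
0.03 [[290.9, 198.0]]
0.06 [[290.7, 197.2]]
0.09 [[290.4, 196.5]]
```

View pics/scene10.png

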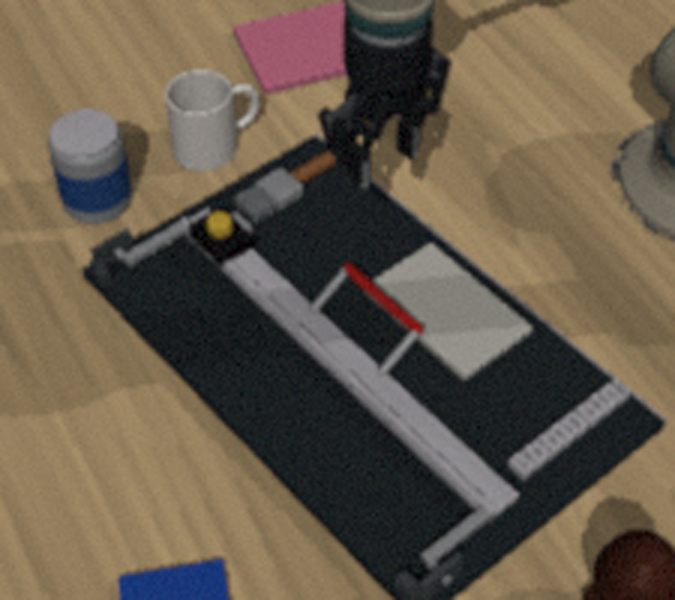

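View pics/top10.png

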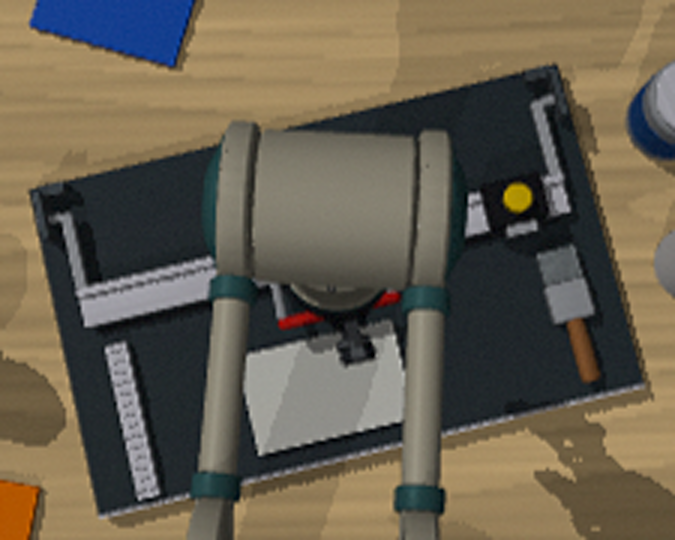

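The bar looks down, but the rod's pixel shift was a bit ambiguous. I'll move the arm aside and triangulate the handle from both views.

Request:
{"name": "play_rows", "arguments": {
  "plan": [
    [[0.4, 0, 0, -0.02, 0], [0.4, 0, 0, -0.05, 0], [0.4, 0, -0.02, -0.09, 0], [0.4, 0, -0.03, -0.13, 0], [0.4, 0, -0.05, -0.17, 0], [0.4, 0, -0.06, -0.21, 0], [0.4, 0, -0.08, -0.25, 0], [0.4, 0, -0.09, -0.29, 0], [0.4, 0, -0.1, -0.33, 0], [0.4, 0, -0.1, -0.36, 0], [0.4, 0, -0.1, -0.38, 0], [0.4, 0, -0.1, -0.38, 0]]
  ]
}}

```text
clock: 25.2
position: [0.2913, 0.3785, 0.2527]
ee_rot: [0.548, 0.437, 0.553, -0.45]
contact_force: [-0.1, -0.2, 0.4]
width: 0.0507
```

Run:
```python
from h import *
info()
I={}
for n in("scene","top"):
    im,d=manip.get_image(n);I[n]=im
    cv2.imwrite(f"pics/{n}11.png",im[:,:,::-1])
def ctr(im):
    p=np.argwhere(red(im)>0)[:,::-1].astype(np.float32);c=p.mean(0);v=cv2.fitLine(p,2,0,.01,.01).ravel()[:2];s=(p-c)@v
    return c+v*(s.min()+s.max())/2
for src in (I,{n:np.load(n+"0.npz")["im"] for n in I}):
    P=tri({n:ctr(src[n]) for n in I});print("handle cutter",toC(P).round(4))
print("exp down",toC(hand(0)),"on panel",toC(hand(.09)))
panel(I["scene"],roi=(180,226,285,345));panel(I["top"],"top",roi=(225,280,225,320))
d=np.abs(I["top"].astype(int)-np.load("top0.npz")["im"]).max(2)
for n,r in{"brush":(200,255,345,375),"mug":(185,235,388,428),"tin":(135,178,378,418),"maq":(222,258,130,172)}.items():
    print(n,"changed px",int((d[r[0]:r[1],r[2]:r[3]]>40).sum()))
```

```text
t 25.2 pos [0.2913 0.3785 0.2527] cut [-0.1291  0.3833  0.2527] F [-0.1 -0.2  0.4] M [ 0.01 -0.01 -0.01] w 0.0507 q [0.77 0.13 1.65 0.   1.39 0.55]
tooly in cutter deg 0.28 R [[-0.017, 0.977, 0.214], [-0.009, 0.214, -0.977], [-1.0, -0.018, 0.006]]
handle cutter [[-0.0308  0.0022  0.0708]]
handle cutter [[-0.0276  0.0018  0.0834]]
exp down [[-3.00000000e-02  5.37084718e-18  7.00000000e-02]] on panel [[-2.64763237e-02  3.56555347e-18  8.42510553e-02]]
scene panel mm cutter [array([-58.9,  35.2]), array([183.9, 162. ]), np.float64(0.6)] [[-151.60000610351562, 115.30000305175781], [-150.0, -46.79999923706055], [33.900001525878906, -44.900001525878906], [32.29999923706055, 117.0999984741211]] px 1238 [ 285  181   57   45 1238]
top panel mm cutter [array([-98.4,  31.6]), array([160. , 101.3]), np.float64(89.5)] [[-149.6999969482422, -48.0], [-48.400001525878906, -48.79999923706055], [-47.099998474121094, 111.19999694824219], [-148.39999389648438, 112.0]] px 1795 [ 249  227   59   45 1795]
brush changed px 0
mug changed px 0
tin changed px 0
maq changed px 0
```

View pics/top11.png

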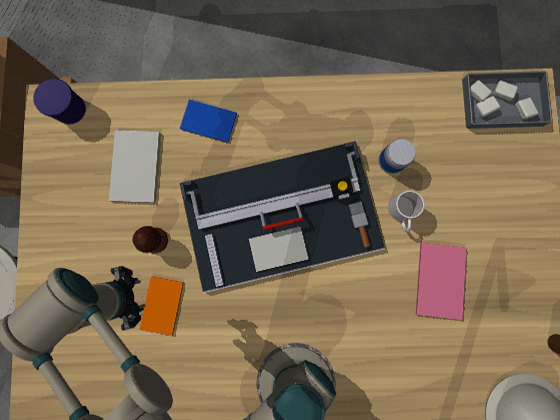

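View pics/scene11.png

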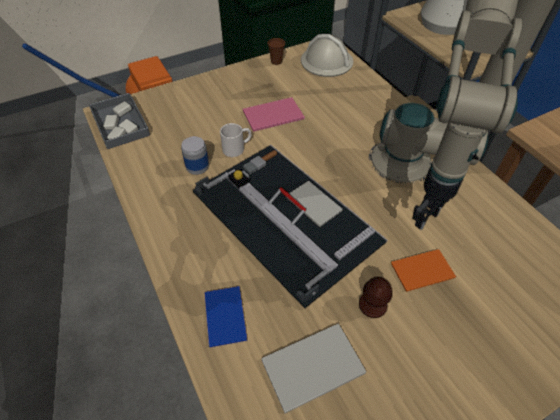

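The handle triangulates to z = 70.8 mm, against 70 mm expected with the bar fully down. The panel lies at cutter x −149 to −48 mm, and the bystanders haven't moved. Handing in.

Run:
```python
from rig import manip
print(manip.sign_off())
```

```text
the job is handed in; nothing more can be done
None
```

The mount cutter is unloaded and the job is handed in, at about 25 s of the 64 s allowed. I lifted the bar by the red handle onto its stops and pushed the panel forward by its far edge. I then lowered the bar in the grip until it was down and let go.

**Last checks:**
- **Bar:** the handle triangulates to 70.8 mm above the table, against 70 mm expected with the bar fully down.
- **Panel:** from the top view it lies at cutter x of about −149 to −48 mm. That is wholly on the bed, in front of the rail at +15 mm and of the handle.
- **Bystanders:** no pixels changed around the brush, mug, tin or maquette in the top view, and the arm was clear of everything.

**What disagreed or was less clean:**
- **Force at the bottom:** when the bar first reached the bed I pressed down too far, with about 59 N at the wrist (limit 120 N). I eased off, which lifted the bar about 4 mm. I then lowered it again to about 13 N before letting go.
- **Tool-based bar angle:** just before release, the angle worked out from the tool pose still read about 0.02 rad. I put this down to the rod slipping a few mm in the pads.
- **Panel from the scene view:** my last two automatic scene-view measurements of the panel came out too large because the mask ran into the bar. I relied on the top view, which agrees with the scene-view measurement taken right after the push.

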